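# Free the sagging bolt of the grinder guard and hold the gate ajar

## Task

The guard gate in front of the bench grinder is bolted, and its loose bolt has sagged so that the downturned nose sits behind the bent-up lip of the keeper. Take the bolt by its upright knob, lift it over the lip while drawing it back along the gate until the nose is clear of the keeper, then pull the gate open towards the robot until it stands about a palm's width (9 cm) ajar at its free edge. The gate springs shut by itself, so finish still gripping the knob, holding the gate ajar and still; leave the things lying on the bench alone.

Things in the scene. Friction and masses are not known exactly. Their poses are not given: they have to be found in the camera images.
- guard: Fixed grey steel guard round a bench grinder; its place and yaw vary. Origin: on the bench under the shut gate, straight below where the knob stands with the bolt fully home. Axes: x through the shut gate from the robot's side to the grinder, y along the gate from latch post to hinge post, z up. Gate and latch post are 200 mm high, hinge post 210, grinder 195; only bolt, guides and keeper are higher.
- gate (a joint): Gate's opening angle, rad: 0 shut, up to 1.2 as the free edge swings towards the robot (guard -x; clockwise from above). A spring shuts it with 0.3 N m at 0 and 0.48 N m at 0.3 rad (2 to 3 N at the knob). 0.3 rad is a gap of 93 mm at the free edge. The gate is 26 mm thick and 307 mm long (guard y from -97 to 210 mm).
- gate_hinge (a point): Point on the gate's upright hinge axis, 200 mm above the bench, 215 mm along guard +y from the guard's origin, in line with the gate and the knob.
- gate_edge (a point): Top of the gate's free edge (the stile by the latch post), 312 mm from the hinge axis, 200 mm above the bench.
- bolt_draw (a joint): How far the bolt is drawn back along the gate towards the hinge, m: 0 home in the keeper, 0.055 fully drawn; starts at 0 to 0.006. Friction about 1.5 N, and it stays where it is left. Unlifted, its nose catches on the lip at 8 mm; at 28 mm the whole nose is past the lip and the gate is free.
- bolt: Steel bolt: rod 14 mm thick, 243 mm long, lying along the gate's top in two tall guides, with a downturned nose at the latch end. Slides along the gate and rises straight up at most 22 mm; 0.13 to 0.32 kg, drops by its weight. It must rise 10 mm to pass the lip (15 is comfortable). Origin: rod's underside below the knob, 214 mm above the bench when down; axes as the guard's, turning with the gate.
- knob (a point): Place to grip: on the axis of the bolt's upright knob, 258 mm above the bench when the bolt is down. A steel stem 14 mm thick, with a black cap 26 mm across on top, 17 to 26 mm above this point; the rod's top is 30 mm below it. The guides (14 mm along the gate, 30 mm across, tops 257 mm above the bench) leave 28 mm free on either side of the stem along the gate at any draw.
- nose (a point): Centre of the underside of the bolt's nose (12 mm across, 14 mm along the gate, 12 mm below the rod), 121 mm from the knob's axis towards the latch post, 202 mm above the bench when the bolt is down.
- lip (a point): Middle of the top edge of the keeper's bent-up lip on the latch post: 6 mm thick along the gate, 18 mm wide, standing 12 mm above the post, 212 mm above the bench. Behind it a steel arch (inside 22 mm wide, 56 mm high; top 259 mm above the bench) spans the bolt and stops the gate from opening until the bolt is drawn.
- bowl: Bystander: turned wooden bowl, 124 mm across, 60 mm high, on the bench. Leave alone. Origin: centre of its underside.
- blank: Bystander: dark wooden blank 150 x 45 x 45 mm lying on the bench. Leave alone. Origin: centre of its underside.
- mallet: Bystander: wooden mallet, head 68 mm thick, 250 mm long, lying on the bench. Leave alone. Origin: on the bench below the handle, 20 mm from the head.

How it is judged:
By the outcome, as a careful person would: the job done as asked, in the order asked, and still so for the second after the job is handed in, while the arm keeps its last pose, push and grip.
It also fails if it takes over 32 s, if anything falls off the work surface, if the arm or the gripper's body presses on something with over 40 N, if the wrist force passes 120 N, or if a joint passes its speed limit or range.

## Robot

A 7-joint arm with a two-finger parallel gripper is mounted at the origin on the work surface. World frame = base frame: x ahead of the robot, y to its left, z up, the work surface at z = 0. Lengths are in m, angles in rad, forces in N, time in s.
With the tool pointing down it reaches from about 0.4 to 0.85 m from the base axis. Payload 4.5 kg.
Tool frame: the origin (TCP) lies between the finger pads; the fingertips stand 8 mm ahead of it and the grasp point (between the pads) lies 11 mm behind it; z points along the fingers, y is the direction in which the jaws open and shut (so a half turn about z gives the same grasp; the last joint's range is limited). The gripper opens to 88 mm and grips with 3 to 60 N. Pads are 18 mm wide; open, the fingers measure 123 mm over their backs; the gripper's body (75 mm by 187 mm) begins 45 mm behind the grasp point.
Start: joints at [1.156, 0.689, -0.195, 1.565, 0.157, 0.902, -0.215], TCP at [0.271, -0.563, 0.247] pointing down, gripper open.
Joint ranges: [-3.01, 3.01], [-0.46, 2.08], [-1.47, 1.51], [0.13, 2.56], [-1, 4.14], [0.04, 2.09], [-2.66, 2.66]. Speed limits (rad/s): [2.57, 2.57, 3.14, 3.14, 3.14, 3.14, 3.14].

## Interface

Orientations are given as a unit quaternion [x, y, z, w].
In Python, from plant import r gives the robot as it stands.
- The arm moves only by the tool carry_out, never from a script. Its argument "commands" is a list that holds one entry, the list of rows, each a list of 7 numbers: the turn, a rotation vector about the tool's x, y, z in rad, then the shift along the tool's x, y, z in cm, then the finger opening in cm, from 0 to 8.81. A call has 1 to 10 rows; each row is the pose to reach, as a shift and turn from the pose commanded when the call began, along the tool's axes at that moment; what a row does not reach only later rows make up. A row lasts 1/12 s, in which the tool goes at most 41.7 mm and 7.16 degrees, less where a joint would pass 70% of its speed; a pose out of reach is approached as far as the arm can. A call with a gripper value outside its range is refused whole. The fingers move at their own pace and stop on an object; "force" is the grip in N (left out, the last holds). Time passes only in rows, so rows that repeat a pose let the fingers close. It gives the time, the measured TCP pose, the force and the opening at its end, in the units of the state.
- r.get_state(): the state, without advancing time (a new reading comes with each control period).
- r.snapshot(name): name is "scene" or "top"; returns a dict with "pixels" (420x560x3 uint8, red, green, blue), "mtx" (3x3 intrinsics, pixels), "xyz" and "rotation" of the camera in the world. Camera axes: x right, y down, z forward; pixel columns grow to the right and rows downward; lengths in m; the calibration is good to about 2 mm. A picture is of the moment at which its call begins. There is no depth.
- r.finish_job(): hands the job in, once; it reports no verdict.
The state is a dict: "clock": time; "q": joint angles; "qd": joint speeds; "joint_torque": joint torques, N m; "tool_pos": TCP position; "eef_rot": TCP orientation; "contact_force": force on the tool from outside, world axes, zero at the start; "moment": the same for the moment, N m; "opening": opening from 0.0 (shut) to 1.0 (fully open).
Only numpy, scipy, OpenCV 4.12 (cv2) and the standard library are available. Lean on these libraries where they do the work, as an engineer would, in place of code of your own. Each camera call takes 0.05 s, during which the arm holds its last target.

## Working session

There is one attempt and no reset: what is moved stays moved. The work goes in short steps, Python scripts to look and compute and a tool call to move; the robot and the scene stay as the last step left them, time stands still between calls to the robot, and variables do not carry over. Pictures are saved under pics/ and viewed, and the job is handed in when it is done.

Besides the shell and the picture viewer there is one more tool, called after "Request:" as a command line: name --argument value ..., lists and objects as JSON in quotes. carry_out: Moves the arm, as the interface text tells. Its arguments: {"type":"object","properties":{"commands":{"type":"array"},"force":{"type":"number"}},"required":["commands"]}

```bash
mkdir -p pics; ls; cat > h.py <<'E'
import numpy as np, cv2
from plant import r
def snap(n,f):
    s=r.snapshot(n); cv2.imwrite('pics/'+f,s['pixels'][:,:,::-1]); np.savez('pics/'+f[:-4]+'.npz',**s); return s
def ray(s,u,v):
    d=np.array(s['rotation'])@np.linalg.inv(s['mtx'])@np.array([u,v,1.]); return np.array(s['xyz']),d
def onz(s,u,v,z):
    o,d=ray(s,u,v); return o+d*(z-o[2])/d[2]
def proj(s,p):
    c=np.array(s['rotation']).T@(np.array(p)-s['xyz']); c=s['mtx']@c; return c[:2]/c[2]
def two(s1,p1,s2,p2):
    o1,d1=ray(s1,*p1);o2,d2=ray(s2,*p2);A=np.stack([d1,-d2],1);t=np.linalg.lstsq(A,o2-o1,rcond=None)[0]
    a,b=o1+t[0]*d1,o2+t[1]*d2; return (a+b)/2,np.linalg.norm(a-b)
E
python3 - <<'E'
from h import *
for n in('scene','top'):
    s=snap(n,n+'0.png'); print(s['xyz'],s['rotation'],s['mtx'])
st=r.get_state(); print(st)
E
```

```text
pics
[1.27174919 0.35185816 1.24975858] [ 0.5172317   0.79356629 -0.26378035 -0.18205448] [[443.32673326   0.         281.80446862]
 [  0.         443.32673326 215.10044293]
 [  0.           0.           1.        ]]
[0.43422652 0.03251883 1.38577681] [-0.70481445  0.70914383 -0.01561597  0.01038042] [[489.6050364    0.         283.80318856]
 [  0.         489.6050364  219.67511947]
 [  0.           0.           1.        ]]
{'clock': 0.1, 'q': array([ 1.15580362,  0.68988538, -0.19452076,  1.56620001,  0.1572853 ,
        0.90251439, -0.21513049]), 'qd': array([-1.95458231e-03, -1.93555425e-03,  5.83107091e-06, -2.54703460e-03,
        8.33212879e-04, -1.49538287e-03,  2.11468138e-04]), 'joint_torque': array([-3.77033241e-03, -5.28507578e+01, -1.27196755e+00, -1.53839815e+01,
       -5.26132411e-02,  1.94199856e-03,  1.17570218e-05]), 'tool_pos': array([ 0.27090488, -0.56263829,  0.2460101 ]), 'eef_rot': array([ 9.74924693e-01,  2.22533566e-01, -2.32471699e-04, -7.74984977e-04]), 'contact_force': array([-0.061486  ,  1.17979935, -1.04770283]), 'moment': array([0.07318857, 0.01484271, 0.01324649]), 'opening': 0.9986340724252498}
```

```bash
python3 - <<'E'
t=open('h.py').read()
t=t.replace("s=r.snapshot(n);","s=dict(r.snapshot(n));").replace("return s\ndef ray","s['rotation']=R.from_quat(s['rotation']).as_matrix(); return s\ndef ray",1)
t="from scipy.spatial.transform import Rotation as R\n"+t+'''
def load(f):
    s=dict(np.load('pics/'+f+'.npz')); s['rotation']=R.from_quat(s['rotation']).as_matrix(); return s
'''
open('h.py','w').write(t)
E
python3 - <<'E'
from h import *
for n in('scene0','top0'):
    s=load(n); print(s['rotation'][:,2], proj(s,[0.27,-0.563,0.247]))
E
```

```text
[-0.56181571 -0.23032569 -0.79455219] [153.16092599  97.78613858]
[ 0.03673514 -0.0075154  -0.99929678] [537.22563245 306.88953727]
```

View pics/scene0.png

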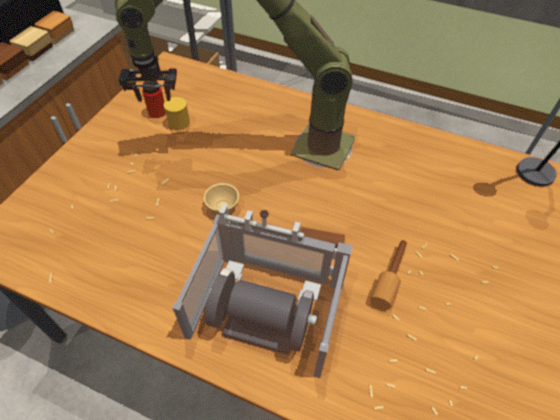

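View pics/top0.png

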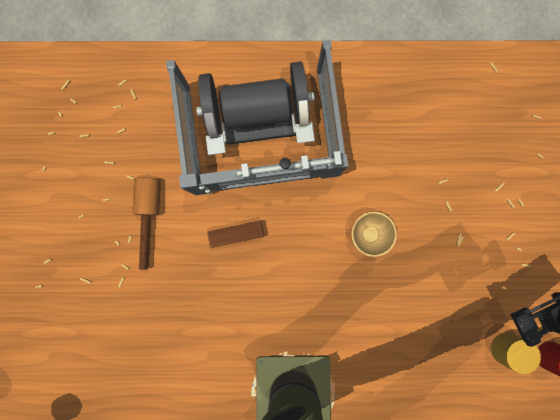

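```bash
python3 - <<'E'
import cv2
a=cv2.imread('pics/scene0.png')[185:295,185:355]; cv2.imwrite('pics/c1.png',cv2.resize(a,None,fx=4.5,fy=4.5,interpolation=cv2.INTER_CUBIC))
a=cv2.imread('pics/top0.png')[130:210,170:360]; cv2.imwrite('pics/c2.png',cv2.resize(a,None,fx=4,fy=4,interpolation=cv2.INTER_CUBIC))
E
```

```text
(no output)
```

View pics/c1.png

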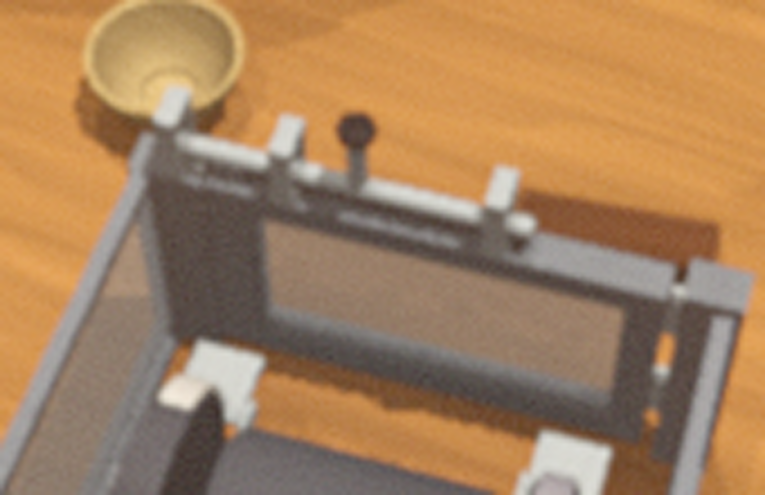

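View pics/c2.png

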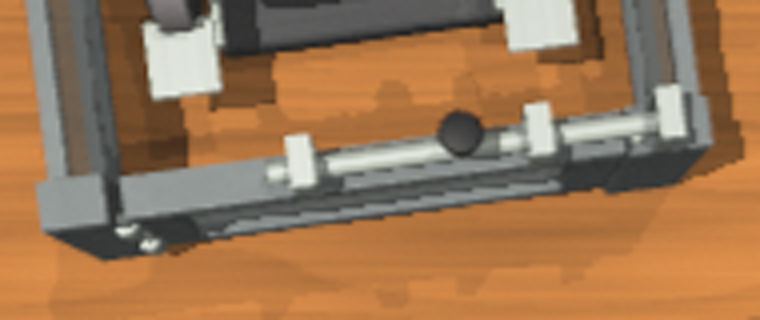

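```bash
python3 - <<'E'
from h import *
s,t=load('scene0'),load('top0')
ct=lambda x,y:(170+(x+.5)/4-.5,130+(y+.5)/4-.5)
cs=lambda x,y:(185+(x+.5)/4.5-.5,185+(y+.5)/4.5-.5)
# cap mask refine
for im,c in((s,cs(356,130)),(t,ct(461,133))):
    u,v=map(int,c); g=im['pixels'][v-8:v+9,u-8:u+9].astype(int).sum(2); m=(g<230).astype(np.uint8)
    n,l,st,ce=cv2.connectedComponentsWithStats(m); i=1+np.argmax(st[1:,4]); print(c,st[i],ce[i]+[u-8,v-8])
print('cap',two(s,cs(356,130),t,ct(461,133)), onz(t,*ct(461,133),.284))
a=onz(t,*ct(671,112),.259);b=onz(t,*ct(540,129),.257);c=onz(t,*ct(299,161),.257)
print(a,b,c); d=(c-a)[:2]; d/=np.linalg.norm(d); print(d, np.degrees(np.arctan2(d[1],d[0]))-90, [np.linalg.norm((x-a)[:2]) for x in (b,c)])
p=onz(t,*ct(461,133),.284); print('knob along from b,c',(p-b)[:2]@d,(c-p)[:2]@d)
# post corners at z .2/.21
for q,z in(((120,185),.2),((38,186),.21),((106,232),.21),((708,95),.2),((104,178),.21)): print(q,onz(t,*ct(*q),z))
E
```

```text
(263.72222222222223, 213.5) [ 6  6  7  7 36] [263.66666667 213.86111111]
(284.875, 162.875) [ 4  4 12 11 84] [285.28571429 162.30952381]
cap (array([0.60307734, 0.02228899, 0.28177679]), np.float64(0.0028109472493562334)) [0.60325886 0.02100423 0.284     ]
[ 0.61868694 -0.10091078  0.259     ] [ 0.60949525 -0.02507256  0.257     ] [0.59160181 0.11456175 0.257     ]
[-0.12471961  0.99219203] 7.164564116835493 [np.float64(0.07639320602501476), np.float64(0.21716816380281478)]
knob along from b,c 0.046494827274711256 0.09428088083389571
(120, 185) [0.58548247 0.22736838 0.2       ]
(38, 186) [0.58386557 0.2750133  0.21      ]
(106, 232) [0.55587032 0.23413341 0.21      ]
(708, 95) [ 0.63864828 -0.13057486  0.2       ]
(104, 178) [0.58848949 0.23534643 0.21      ]
```

```bash
cat >> h.py <<'E'
def pose(p,ydeg):  # tool down, tool y at world angle ydeg
    a=np.radians(ydeg); y=np.array([np.cos(a),np.sin(a),0]); z=np.array([0,0,-1.]); return np.array(p,float),R.from_matrix(np.stack([np.cross(y,z),y,z],1))
def rel(A,B):
    (p,q),(p2,q2)=A,B; return np.round(np.r_[(q.inv()*q2).as_rotvec(),q.inv().apply(p2-p)*100],3)
def meas():
    s=r.get_state(); return np.array(s['tool_pos']),R.from_quat(s['eef_rot'])
def info():
    s=r.get_state(); p,q=meas(); y=q.as_matrix()[:,1]; print('t',round(float(s['clock']),2),'p',p.round(4),'yaw',np.degrees(np.arctan2(y[1],y[0])).round(1),'zax',q.as_matrix()[:,2].round(3),'F',np.round(s['contact_force'],1),'M',np.round(s['moment'],2),'open',s['opening'])
E
python3 - <<'E'
from h import *
info()
p,q=meas(); A=(np.array([.271,-.563,.247]),q)
print(rel(A,pose([.603,.0215,.34],7.2)))
E
```

```text
t 0.1 p [ 0.2709 -0.5626  0.246 ] yaw -64.3 zax [-0.001  0.001 -1.   ] F [-0.1  1.2 -1. ] M [0.07 0.01 0.01] open 0.9986340724252498
[-1.0000e-03 -1.0000e-03 -1.2480e+00  5.5273e+01 -3.8270e+01 -9.2440e+00]
```

Request:
carry_out --commands '[[[0,0,0,0,0,-4,8.8],[0,0,0,0,0,-8,8.8],[0,0,-0.12,4,-2,-9.3,8.8],[0,0,-0.24,7,-5,-9.3,8.8],[0,0,-0.36,10.5,-7.3,-9.3,8.8],[0,0,-0.48,14,-9.7,-9.3,8.8],[0,0,-0.6,17.4,-12,-9.3,8.8],[0,0,-0.72,20.8,-14.4,-9.3,8.8],[0,0,-0.84,24.2,-16.8,-9.3,8.8],[0,0,-0.96,27.6,-19.1,-9.3,8.8]]]'

```text
clock: 0.93
tool_pos: [0.4347, -0.2736, 0.3396]
eef_rot: [0.76, 0.65, -0.0, -0.0]
contact_force: [-0.3, -0.2, -0.8]
opening: 0.995
```

```bash
python3 - <<'E'
from h import *
info()
print(rel(meas(),pose([.603,.0215,.34],7.2)))
E
```

```text
t 0.93 p [ 0.4347 -0.2736  0.3396] yaw -9.0 zax [-0.001 -0.    -1.   ] F [-0.3 -0.2 -0.8] M [-0.08 -0.12  0.01] open 0.9952954545597482
[-1.0000e-03  0.0000e+00 -2.8200e-01  3.1771e+01  1.2027e+01 -5.2000e-02]
```

Request:
carry_out --commands '[[[0,0,-0.05,3.5,1.4,0,8.8],[0,0,-0.1,7,2.7,0,8.8],[0,0,-0.15,10.5,4,0,8.8],[0,0,-0.2,14,5.3,0,8.8],[0,0,-0.25,17.5,6.6,0,8.8],[0,0,-0.28,21,8,0,8.8],[0,0,-0.28,24.5,9.3,0,8.8],[0,0,-0.28,28,10.6,0,8.8],[0,0,-0.28,31.7,12,0,8.8],[0,0,-0.28,31.7,12,0,8.8]]]'

```text
clock: 1.77
tool_pos: [0.6059, 0.0283, 0.3395]
eef_rot: [0.66, 0.751, 0.004, -0.002]
contact_force: [0.9, 1.4, -0.5]
opening: 1.001
```

```bash
python3 - <<'E'
from h import *
info()
print(rel(meas(),pose([.603,.0215,.247],7.2)))
s=snap('scene','s1.png')
cv2.imwrite('pics/s1c.png',cv2.resize(s['pixels'][150:310,180:370,::-1],None,fx=4,fy=3.7,interpolation=cv2.INTER_CUBIC))
E
```

```text
t 1.77 p [0.6059 0.0283 0.3395] yaw 7.4 zax [ 0.002  0.008 -1.   ] F [ 0.9  1.4 -0.5] M [ 0.02 -0.02  0.03] open 1.0011988767751845
[ 3.00e-03 -8.00e-03  4.00e-03 -7.10e-01 -4.03e-01  9.24e+00]
```

View pics/s1c.png

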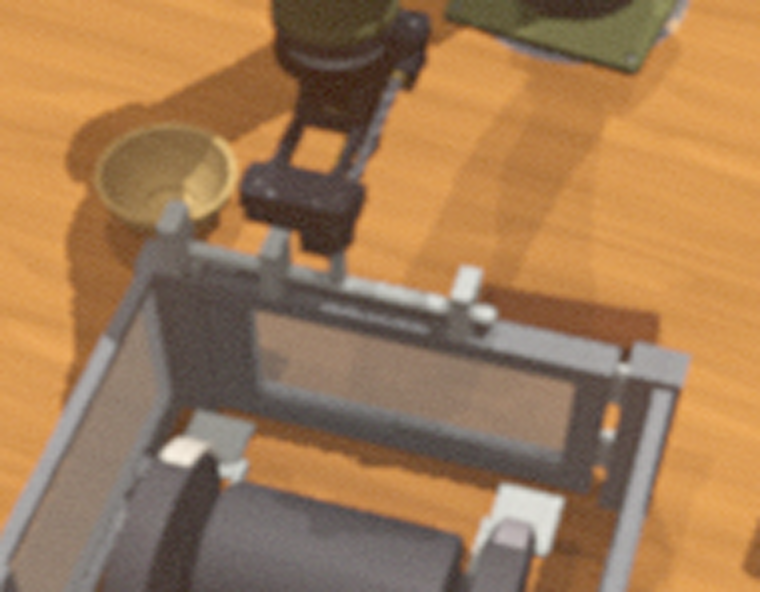

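Request:
carry_out --commands '[[[0,0,0,0,0,0,8.8],[0,0,0,0,0,0,8.8],[0,0,0,0,0,0,8.8]]]'

```text
clock: 2.07
tool_pos: [0.6036, 0.0159, 0.3395]
eef_rot: [0.665, 0.747, -0.001, 0.0]
contact_force: [0.6, 0.1, 0.4]
opening: 0.994
```

```bash
python3 - <<'E'
from h import *
info()
print(rel(meas(),pose([.603,.0215,.247],7.2)))
s=snap('top','t1.png')
cv2.imwrite('pics/t1c.png',cv2.resize(s['pixels'][100:230,170:360,::-1],None,fx=4,fy=4,interpolation=cv2.INTER_CUBIC))
E
```

```text
t 2.07 p [0.6036 0.0159 0.3395] yaw 6.6 zax [-0.001 -0.001 -1.   ] F [0.6 0.1 0.4] M [-0.03 -0.1  -0.04] open 0.9937304152548695
[-1.000e-03  1.000e-03 -1.000e-02  5.730e-01  8.000e-03  9.251e+00]
```

View pics/t1c.png

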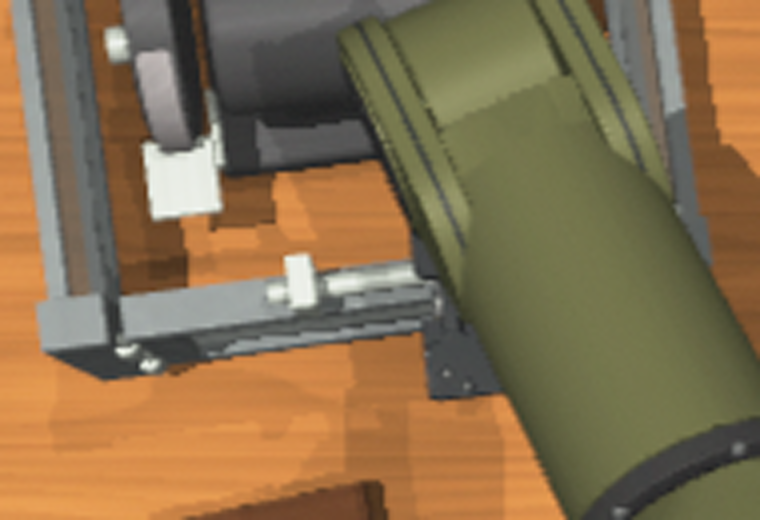

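Request:
carry_out --commands '[[[0,0,0,0,0,0,8.8],[0,0,0,0,0,0,8.8],[0,0,0,0,0,0,8.8],[0,0,0,0,0,0,8.8]]]'

```text
clock: 2.45
tool_pos: [0.6041, 0.0177, 0.3398]
eef_rot: [0.664, 0.747, 0.0, 0.0]
contact_force: [0.3, -0.3, 0.2]
opening: 0.999
```

```bash
python3 - <<'E'
from h import *
info()
print(rel(meas(),pose([.603,.0215,.247],7.2)))
E
```

```text
t 2.45 p [0.6041 0.0177 0.3398] yaw 6.7 zax [ 0. -0. -1.] F [ 0.3 -0.3  0.2] M [-0.01 -0.1   0.01] open 0.9990120061924229
[ 0.000e+00  0.000e+00 -8.000e-03  3.890e-01 -6.400e-02  9.283e+00]
```

Request:
carry_out --commands '[[[0,0,0,0.4,-0.1,1,8.8],[0,0,-0.01,0.4,-0.1,2.5,8.8],[0,0,-0.01,0.4,-0.1,4,8.8],[0,0,-0.01,0.4,-0.1,5.5,8.8],[0,0,-0.01,0.4,-0.1,7,8.8],[0,0,-0.01,0.4,-0.1,8.3,8.8],[0,0,-0.01,0.4,-0.1,9.2,8.8],[0,0,-0.01,0.4,-0.1,9.2,8.8],[0,0,-0.01,0.4,-0.1,9.2,8.8]]]'

```text
clock: 3.2
tool_pos: [0.6027, 0.0219, 0.2477]
eef_rot: [0.66, 0.751, -0.0, -0.0]
contact_force: [-0.6, 0.2, 0.1]
opening: 0.999
```

```bash
python3 - <<'E'
from h import *
info()
s=snap('scene','s2.png')
cv2.imwrite('pics/s2c.png',cv2.resize(s['pixels'][150:310,180:370,::-1],None,fx=4,fy=3.7,interpolation=cv2.INTER_CUBIC))
E
```

```text
t 3.2 p [0.6027 0.0219 0.2477] yaw 7.3 zax [-0.  0. -1.] F [-0.6  0.2  0.1] M [-0.02 -0.18 -0.01] open 0.99910074764305
```

View pics/s2c.png

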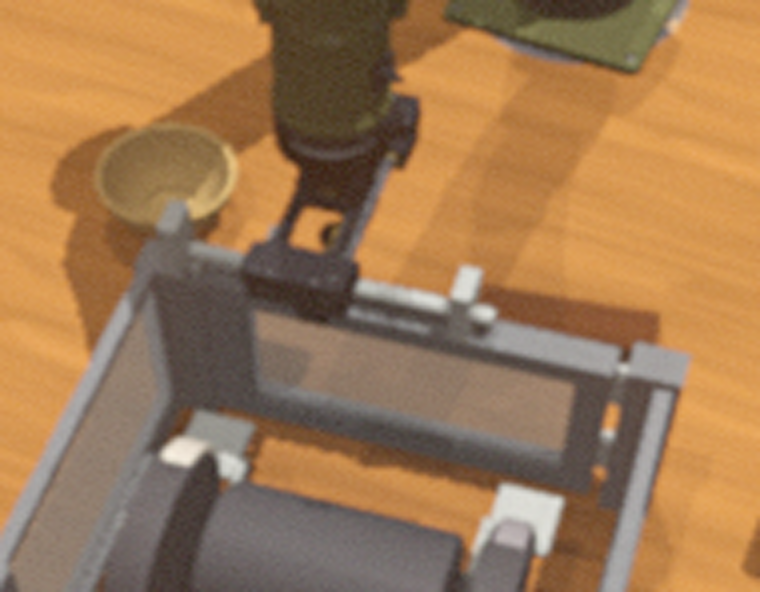

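Request:
carry_out --commands '[[[0,0,0,0,0,0,5],[0,0,0,0,0,0,3],[0,0,0,0,0,0,1],[0,0,0,0,0,0,0.8],[0,0,0,0,0,0,0.8],[0,0,0,0,0,0,0.8],[0,0,0,0,0,0,0.8],[0,0,0,0,0,0,0.8]]]' --force 25

```text
clock: 3.92
tool_pos: [0.6027, 0.0219, 0.2477]
eef_rot: [0.66, 0.751, 0.0, 0.0]
contact_force: [0.6, 0.3, -0.4]
opening: 0.419
```

```bash
python3 - <<'E'
from h import *
info()
E
```

```text
t 3.92 p [0.6027 0.0219 0.2477] yaw 7.3 zax [ 0. -0. -1.] F [ 0.6  0.3 -0.4] M [-0.06 -0.14 -0.02] open 0.4189021277273472
```

Request:
carry_out --commands '[[[0,0,0,0,0,0,0.8],[0,0,0,0,0,0,0.8],[0,0,0,0,0,0,0.8],[0,0,0,0,0,0,0.8],[0,0,0,0,0,0,0.8],[0,0,0,0,0,0,0.8],[0,0,0,0,0,0,0.8]]]' --force 25

```text
clock: 4.5
tool_pos: [0.6028, 0.0219, 0.2477]
eef_rot: [0.66, 0.751, 0.0, 0.0]
contact_force: [1.2, 0.5, -0.3]
opening: 0.275
```

```bash
python3 - <<'E'
from h import *
info()
E
```

```text
t 4.5 p [0.6028 0.0219 0.2477] yaw 7.3 zax [ 0. -0. -1.] F [ 1.2  0.5 -0.3] M [ 0.05 -0.22 -0.  ] open 0.27519544213089187
```

Request:
carry_out --commands '[[[0,0,0,0,0,0,0.8],[0,0,0,0,0,0,0.8],[0,0,0,0,0,0,0.8]]]'

```text
clock: 4.75
tool_pos: [0.6027, 0.0219, 0.2477]
eef_rot: [0.66, 0.751, 0.0, 0.0]
contact_force: [1.1, 0.7, -0.9]
opening: 0.274
```

```bash
python3 - <<'E'
from h import *
info()
s=snap('scene','s3.png')
cv2.imwrite('pics/s3c.png',cv2.resize(s['pixels'][180:280,220:330,::-1],None,fx=6,fy=6,interpolation=cv2.INTER_CUBIC))
E
```

```text
t 4.75 p [0.6027 0.0219 0.2477] yaw 7.3 zax [ 0.  0. -1.] F [ 1.1  0.7 -0.9] M [ 0.02 -0.27  0.  ] open 0.2737260057842689
```

View pics/s3c.png

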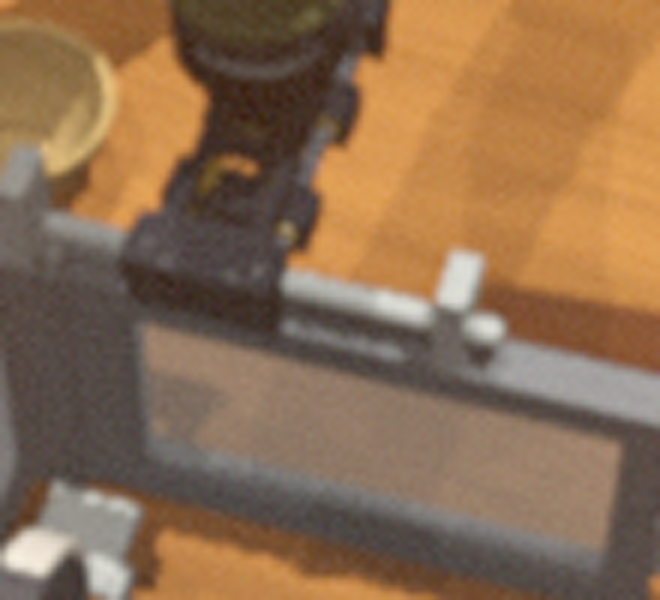

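Request:
carry_out --commands '[[[0,0,0,0,0,0,4],[0,0,0,0,0,0,4],[0,0,0,0,0,0,4],[0,0,0,0,0,0.3,4],[0,0,0,0,0,0.7,4],[0,0,0,0,0,0.7,2],[0,0,0,0,0,0.7,0.8],[0,0,0,0,0,0.7,0.8],[0,0,0,0,0,0.7,0.8],[0,0,0,0,0,0.7,0.8]]]' --force 25

```text
clock: 5.63
tool_pos: [0.6027, 0.0218, 0.2406]
eef_rot: [0.66, 0.751, -0.0, 0.0]
contact_force: [0.9, 0.5, -1.4]
opening: 0.265
```

Request:
carry_out --commands '[[[0,0,0,0,0,0,0.8],[0,0,0,0,0,0,0.8],[0,0,0,0,0,0,0.8],[0,0,0,0,0,0,0.8]]]'

```text
clock: 5.97
tool_pos: [0.6027, 0.0219, 0.2407]
eef_rot: [0.66, 0.751, 0.0, 0.0]
contact_force: [0.6, -0.5, -2.3]
opening: 0.265
```

```bash
python3 - <<'E'
from h import *
info()
E
```

```text
t 5.97 p [0.6027 0.0219 0.2407] yaw 7.3 zax [ 0. -0. -1.] F [ 0.6 -0.5 -2.3] M [-0.03 -0.23  0.02] open 0.2653311356370995
```

Request:
carry_out --commands '[[[0,0,0,0,0,-0.4,0.8],[0,0,0,0,0,-0.8,0.8],[0,0,0,0,0,-1.2,0.8],[0,0,0,0,0,-1.6,0.8],[0,0,0,0,0,-1.6,0.8]]]' --force 35

```text
clock: 6.38
tool_pos: [0.6029, 0.0219, 0.2578]
eef_rot: [0.66, 0.751, 0.0, 0.0]
contact_force: [-0.1, 0.6, -1.9]
opening: 0.256
```

```bash
python3 - <<'E'
from h import *
info()
s=snap('scene','s4.png')
cv2.imwrite('pics/s4c.png',cv2.resize(s['pixels'][180:280,220:330,::-1],None,fx=6,fy=6,interpolation=cv2.INTER_CUBIC))
E
```

```text
t 6.38 p [0.6029 0.0219 0.2578] yaw 7.3 zax [ 0.001 -0.    -1.   ] F [-0.1  0.6 -1.9] M [-0.05 -0.07 -0.04] open 0.25569977121307325
```

View pics/s4c.png

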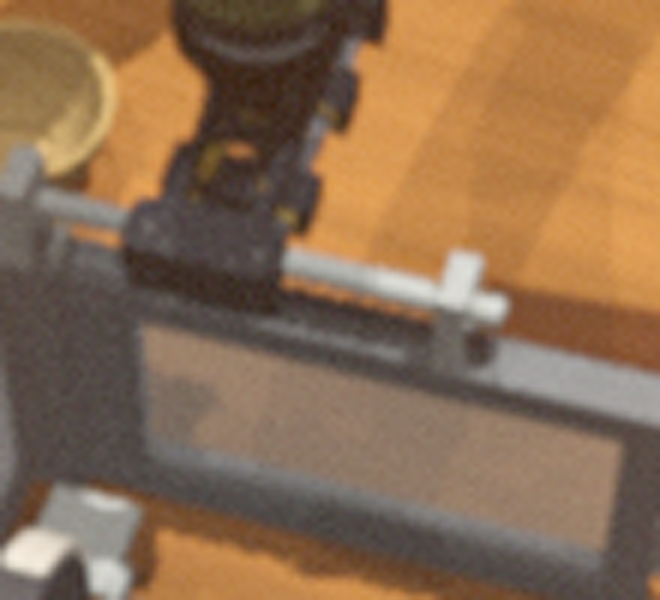

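Request:
carry_out --commands '[[[0,0,0,0.4,0,0,0.8],[0,0,0,0.8,0,0,0.8],[0,0,0,1.3,0,0,0.8],[0,0,0,1.8,0,0,0.8],[0,0,0,2.3,0,0,0.8],[0,0,0,2.8,0,0,0.8],[0,0,0,3.3,0,0,0.8],[0,0,0,3.8,0,0,0.8],[0,0,0,3.8,0,0,0.8]]]'

```text
clock: 7.18
tool_pos: [0.5975, 0.0616, 0.2568]
eef_rot: [0.66, 0.752, 0.001, -0.0]
contact_force: [0.7, 0.7, -2.4]
opening: 0.255
```

```bash
python3 - <<'E'
from h import *
info()
s=snap('scene','s5.png')
cv2.imwrite('pics/s5c.png',cv2.resize(s['pixels'][180:280,210:330,::-1],None,fx=6,fy=6,interpolation=cv2.INTER_CUBIC))
E
```

```text
t 7.18 p [0.5975 0.0616 0.2568] yaw 7.5 zax [ 0.     0.001 -1.   ] F [ 0.7  0.7 -2.4] M [ 0.22 -0.21  0.01] open 0.25543558690286233
```

View pics/s5c.png

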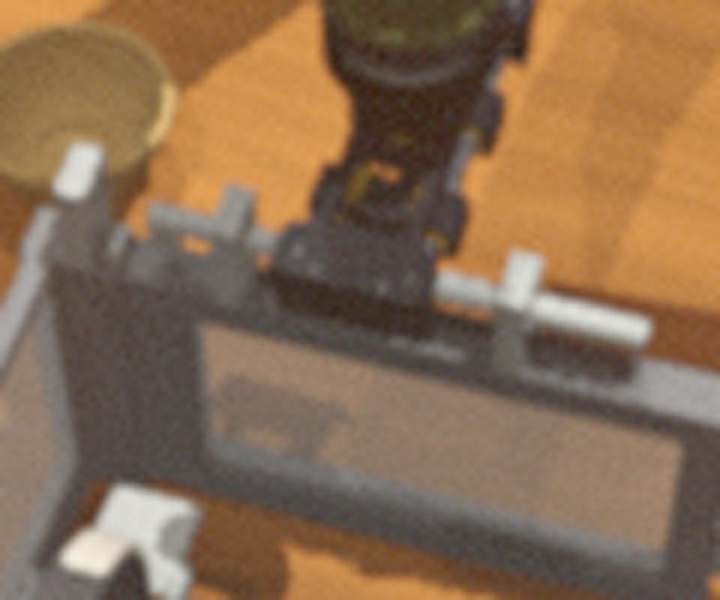

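Request:
carry_out --commands '[[[0,0,0,0,0,0,0.8],[0,0,0.03,0,-0.5,0,0.8],[0,0,0.06,0,-1.0,0,0.8],[0,0,0.09,0.1,-1.6,0,0.8],[0,0,0.12,0.1,-2.1,0,0.8],[0,0,0.15,0.2,-2.6,0,0.8],[0,0,0.18,0.3,-3.1,0,0.8],[0,0,0.2,0.35,-3.4,0,0.8],[0,0,0.2,0.35,-3.4,0,0.8],[0,0,0.2,0.35,-3.4,0,0.8]]]'

```text
clock: 8.07
tool_pos: [0.5641, 0.0588, 0.257]
eef_rot: [0.732, 0.681, 0.0, 0.0]
contact_force: [1.9, 0.0, -1.4]
opening: 0.254
```

```bash
python3 - <<'E'
from h import *
info()
s=snap('scene','s6.png')
cv2.imwrite('pics/s6c.png',cv2.resize(s['pixels'][170:310,190:360,::-1],None,fx=4.5,fy=4.2,interpolation=cv2.INTER_CUBIC))
p=meas()[0][:2]; H=np.array([.5766,.2314]); v=p-H; print(np.linalg.norm(v), np.arctan2(.0214,.172)-np.arctan2(v[0],-v[1]))
E
```

```text
t 8.07 p [0.5641 0.0588 0.257 ] yaw -4.1 zax [ 0.001  0.    -1.   ] F [ 1.9  0.  -1.4] M [ 0.05 -0.47  0.08] open 0.2544598820929305
0.17309751943716606 0.19508495371819096
```

View pics/s6c.png

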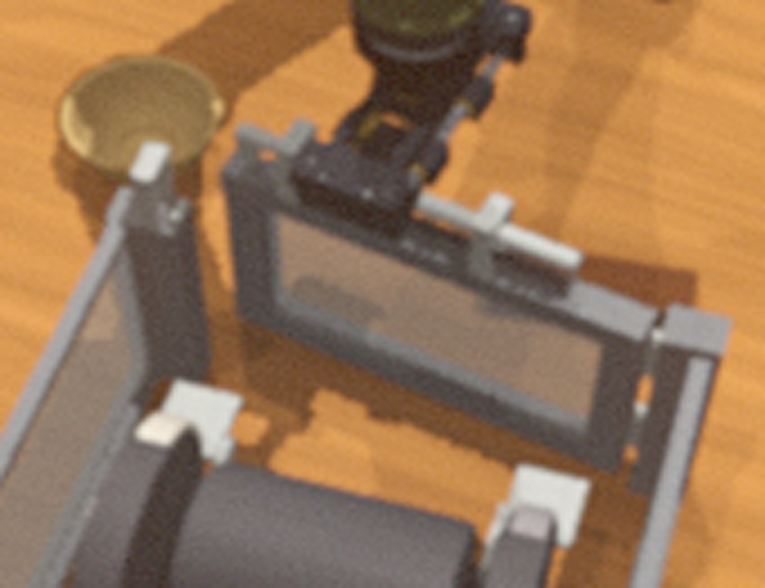

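Request:
carry_out --commands '[[[0,0,0.03,0,-0.5,0,0.8],[0,0,0.06,0,-1.0,0,0.8],[0,0,0.09,0.1,-1.5,0,0.8],[0,0,0.095,0.1,-1.65,0,0.8],[0,0,0.095,0.1,-1.65,0,0.8],[0,0,0.095,0.1,-1.65,0,0.8],[0,0,0.095,0.1,-1.65,0,0.8],[0,0,0.095,0.1,-1.65,0,0.8]]]'

```text
clock: 8.78
tool_pos: [0.5477, 0.0607, 0.2567]
eef_rot: [0.764, 0.646, 0.0, 0.0]
contact_force: [2.2, -0.7, -0.8]
opening: 0.259
```

```bash
python3 - <<'E'
from h import *
info()
s=snap('scene','s7.png')
cv2.imwrite('pics/s7c.png',cv2.resize(s['pixels'][170:310,190:360,::-1],None,fx=4.5,fy=4.2,interpolation=cv2.INTER_CUBIC))
s=snap('top','t7.png')
cv2.imwrite('pics/t7c.png',cv2.resize(s['pixels'][100:230,170:360,::-1],None,fx=4,fy=4,interpolation=cv2.INTER_CUBIC))
p=meas()[0][:2]; H=np.array([.5766,.2314]); v=p-H; print(np.linalg.norm(v), np.arctan2(.0214,.172)-np.arctan2(v[0],-v[1]))
E
```

```text
t 8.78 p [0.5477 0.0607 0.2567] yaw -9.6 zax [ 0.001 -0.    -1.   ] F [ 2.2 -0.7 -0.8] M [-0.13 -0.48  0.04] open 0.25907674083354804
0.17314504156351912 0.29209655684850105
```

View pics/s7c.png

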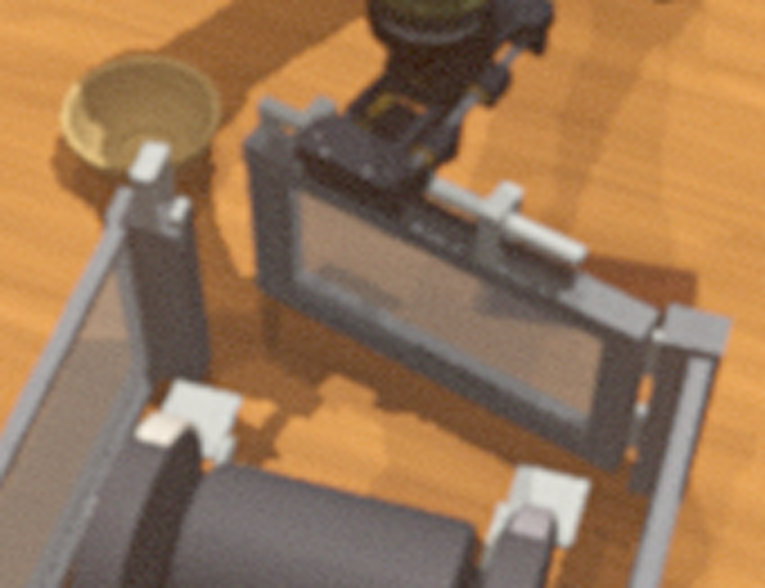

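View pics/t7c.png

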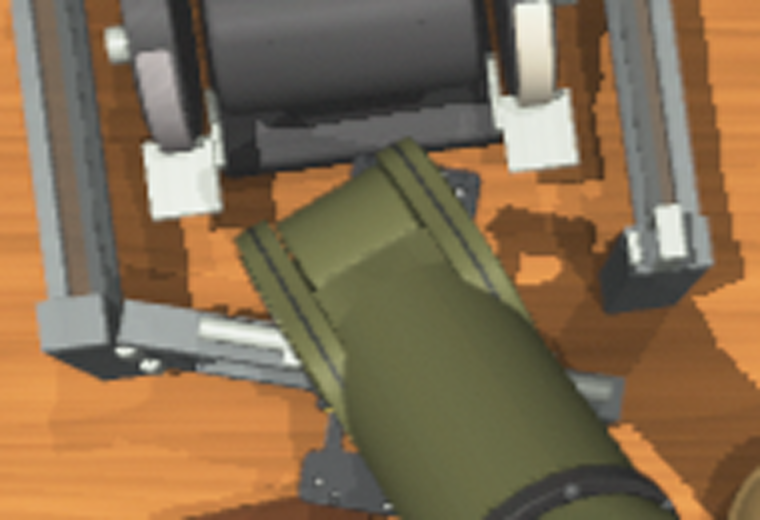

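```bash
python3 - <<'E'
from h import *
t=load('t7'); s=load('s7'); H=np.array([.5766,.2314])
for th in(.25,.292,.33):
    a=np.radians(7.2)-th; x=np.array([np.cos(a),np.sin(a)]); y=np.array([-x[1],x[0]])
    for n,k in(('rear',.013),('front',-.013)):
        P=np.r_[H-.312*y+k*x,.2]; q=proj(t,P); u=proj(s,P); print(th,n,((q-[170,100]+.5)*4-.5).round(0),((u-[190,170]+.5)*[4.5,4.2]-.5).round(0))
E
```

```text
0.25 rear [626. 359.] [228. 155.]
0.25 front [621. 402.] [250. 131.]
0.292 rear [624. 381.] [239. 143.]
0.292 front [617. 423.] [261. 119.]
0.33 rear [621. 400.] [249. 132.]
0.33 front [613. 442.] [272. 110.]
```

Request:
carry_out --commands '[[[0,0,0,0,0,0,0.8],[0,0,0,0,0,0,0.8],[0,0,0,0,0,0,0.8],[0,0,0,0,0,0,0.8],[0,0,0,0,0,0,0.8],[0,0,0,0,0,0,0.8]]]'

```text
clock: 9.38
tool_pos: [0.5472, 0.0608, 0.2567]
eef_rot: [0.764, 0.646, -0.0, 0.0]
contact_force: [2.4, -0.4, -2.4]
opening: 0.256
```

```bash
python3 - <<'E'
from h import *
info(); t=load('t7'); s=dict(r.snapshot('top')); print('diff px',(np.abs(t['pixels'].astype(int)-s['pixels'])[100:230,170:360].max(2)>60).sum())
print(r.finish_job())
E
```

```text
t 9.38 p [0.5472 0.0608 0.2567] yaw -9.6 zax [ 0. -0. -1.] F [ 2.4 -0.4 -2.4] M [-0.24 -0.49 -0.03] open 0.25573933154915857
diff px 3
the job is handed in; nothing more can be done
None
```

I took the bolt by its knob, lifted it about 16 mm and drew it back about 38 mm. I then swung the gate open and handed the job in still gripping the knob, about 9.4 s into the 32 s allowed.

**Last checks:**
- **Gate opening:** it stands about 0.29 rad open, roughly 9 cm at the free edge. The tool position gave 0.292 rad, and the gate corner in the top view gave about 0.287.
- **Stillness:** over the last half second the tool moved about 0.5 mm, and the top view near the gate was practically unchanged. The tool feels about 2.4 N from the gate's spring.
- **Bolt:** the pictures show it lifted, with its nose clear of the lip and the arch. I saw no contact with the bowl, blank or mallet.

**One reading disagreed:** the gripper opening stayed at about 0.26, or 23 mm, instead of the 14 mm expected on the stem. I opened the jaws and gripped again 7 mm lower, but the reading barely changed. The pads may be holding the edge of the 26 mm cap, or the reading may not be linear. The grip held through the lift, draw and swing.

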